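# Close the gel caster and gauge the gap between its plates

## Robot

A 6-joint arm with a two-finger parallel gripper is mounted at the origin on a cart in front of the work surface, level with it; the furniture and walls round the work are solid. World frame = base frame: x ahead of the robot, y to its left, z up, the work surface at z = 0. Lengths are in mm, angles in rad, forces in N, time in s.
With the tool pointing down it reaches from about 400 to 925 mm from the base axis. Payload 12.5 kg.
Tool frame: the origin (TCP) lies at the centre of the arm's flange, where the gripper is bolted on; the fingertips stand 190 mm ahead of it and the grasp point (between the pads) lies env.grip_point_offset ahead of it (env.grip_point_offset is the distance from the TCP to the grasp point, in mm); z points along the fingers, x is the direction in which the jaws open and shut, and the axes are right-handed (so a half turn about z gives the same grasp; the last joint's range is limited). The gripper opens to 95 mm and grips with 3 to 60 N. Pads are 20 mm wide; open, the fingers measure 119 mm over their backs; the gripper's body (75 mm by 180 mm) begins 59 mm behind the grasp point.
Start: joints at [-1.239, 0.491, 1.559, -0, 1.092, -0.106], TCP at [264.986, -566.045, 404.761] pointing down, gripper open.
Joint ranges: [-3.1, 3.1], [-0.84, 2.19], [0.05, 2.79], [-1.13, 4.28], [0.06, 2.93], [-2.69, 2.69]. Speed limits (rad/s): [2.22, 2.22, 2.79, 3.14, 3.14, 3.14].

## Interface

Orientations are given as [roll, pitch, yaw] about the fixed x, y, z axes, in that order (R = Rz(yaw) Ry(pitch) Rx(roll)).
In Python, from cell import state, read_camera, camera_model, job_done, env gives the robot as it stands.
- The arm moves only by the tool arm_command, never from a script. Its argument "steps" is a list of rows, each a list of 6 numbers: the shift along the tool's x, y, z in cm, then the turn, a rotation vector about the tool's x, y, z in degrees. In form: [[dx, dy, dz, rx, ry, rz], ...]. A call has 1 to 12 rows; each row is the pose to reach, as a shift and turn from the pose commanded when the call began, along the tool's axes at that moment; what a row does not reach only later rows make up. A row lasts 1/12 s, in which the tool goes at most 41.7 mm and 7.16 degrees, less where a joint would pass 70% of its speed; a pose out of reach is approached as far as the arm can. A call with a gripper value outside its range is refused whole. "jaw" is the finger opening in cm, from 0 to 9.51, set as the call begins (left out, the last holds). The fingers move at their own pace and stop on an object; the grip force is fixed at half the most. Time passes only in rows, so rows that repeat a pose let the fingers close. It gives the time, the measured TCP pose, the force and the opening at its end, in the units of the state.
- state(): the state, without advancing time (a new reading comes with each control period).
- read_camera(name): name is "scene" or "top"; returns the picture (420x560x3 uint8, red, green, blue); there is no depth.
- camera_model(name): a dict with "K" (3x3 intrinsics, pixels), "xyz" and "rotation" of the camera in the world. Camera axes: x right, y up, looking along -z (the intrinsics and any distortion apply to the point x, -y, -z); pixel columns grow to the right and rows downward; lengths in mm; the calibration is good to about 2 mm. A picture is of the moment at which its call begins. camera_model takes no time and is no camera call.
- job_done(): hands the job in, once; it reports no verdict.
The state is a dict: "t": time; "joints": joint angles; "qvel": joint speeds; "tau": joint torques, N m; "eef_pos": TCP position; "tcp_rot": TCP orientation; "ft_force": force on the tool from outside, world axes, zero at the start; "moment": the same for the moment, N m; "opening": opening from 0.0 (shut) to 1.0 (fully open).
Only numpy, scipy, OpenCV 4.12 (cv2) and the standard library are available. Lean on these libraries where they do the work, as an engineer would, in place of code of your own. Each camera call takes 0.05 s, during which the arm holds its last target. There are 200 camera calls.

## Task

Fold the two end flaps of the gel caster down flat, then take the taper gauge out of its stand and slide its blade straight down between the caster's two upright plates, in the open stretch between the flaps, until it drags snugly: the sprung front plate gives by one or two millimetres, and it must not be forced apart further. Finish while still holding the gauge upright by its handle at that depth, pinched between the plates; do not put it down or let go, and leave the bottle, beaker and dish alone.

Things in the scene. Friction and masses are not known exactly. Their poses are not given: they have to be found in the camera images.
- caster: Gel caster, fixed: aluminium base 110 x 200 mm, white end posts left and right, two upright plates 130 mm long between. Origin: centre of underside. x: across the gap, from front plate (robot side) to back plate; y: along the plates, to the left; z up. Lips 106 mm high, top 8 mm flared to a funnel 12 mm wide; the gap below is 4.2 to 6.2 mm (varies), open down to 22 mm above the worktop.
- gap_mouth (a point): Middle of the gap between the plates at the foot of the funnel, 98 mm above the worktop, halfway along the plates. The pair of plates floats up to 4 mm either way along the caster's x (about 0.3 N of friction) and so centres itself on a blade; the point moves with it and is at the middle to within 1 mm.
- front_plate (a joint): How far the sprung front plate has been pushed away from the back plate, m: 0 at rest, 0.006 at the stop. The spring presses with 2 N at rest and 4 N more per mm. While the gauge is being pushed down between the plates, the drag felt along it is roughly 5 N at 1 mm and 8 N at 2 mm; it falls back when the gauge stops.
- back_plate (a joint): Set-screw adjustment of the back plate, m, 0 to 0.002, stiff (does not give under the gauge): the gap at rest is 0.0042 plus this.
- carriage (a joint): Sideways float of the plate pair along the caster's x, in m, -0.004 to 0.004.
- flap_left (a joint): Angle of the white end flap at the left (+y) end of the caster, rad: 0 folded down flat over the ends of the plates, 1.57 upright, 1.95 leaning outwards at its stop. Stays where it is left; needs about 1 N at its free edge.
- flap_right (a joint): The same for the flap at the right (-y) end; 0 folded down flat.
- flap_left_hinge (a point): Hinge axis of the left flap (along the caster's x), 84 mm left of the caster's centre, 111 mm above the worktop. The flap is 50 mm wide along the hinge, 5 mm thick, reaches 42 mm from the hinge and points to the caster's middle when folded down, leaving 84 mm free between both flaps.
- flap_right_hinge (a point): Hinge axis of the right flap, 84 mm right of the caster's centre, 111 mm above the worktop; same flap, mirrored.
- flap_left_edge (a point): Middle of the free edge of the left flap, 42 mm from its hinge; moves with the flap.
- flap_right_edge (a point): Middle of the free edge of the right flap, 42 mm from its hinge; moves with the flap.
- gauge_stand: Grey block 56 x 64 x 86 mm on a foot 72 x 80 mm, fixed to the worktop, with an upright slot 13 x 27.5 mm that holds the gauge. Origin: centre of the underside.
- gauge: Taper gauge, 132 mm long, 0.09 kg, loose, upright in its stand: steel blade 80 x 24 mm, 3 mm thick at the tip, 9 mm at the shoulder, both faces alike; collar 18 x 34 x 6 mm resting on the stand; white handle, dark ribs, 22 mm thick, 30 wide, 46 high. Origin: middle of the tip, 6 mm above the worktop in the stand; z up, x across the thickness, y across the width.
- gauge_grip (a point): Middle of the gauge's handle, 109 mm above the tip; grip it there across either pair of faces.
- amber_bottle: Brown screw-cap bottle, 54 mm across, 105 mm high; a bystander. Origin: centre of its underside.
- lab_beaker: Clear beaker, 51 mm across, 70 mm high; a bystander. Origin: centre of its underside.
- petri: Closed petri dish, 90 mm across, 16 mm high; a bystander. Origin: centre of its underside.
Not all that is in view belongs to the job. Leave any brown or pink look-alike of the gauge alone.

How it is judged (in metres and radians):
On the way, in this order (a step that is already met when the one before it is completed fails the run):
1. both end flaps are folded down, with the gauge still in its stand (value of joint each of flap_left, flap_right below 0.15 rad and distance of gauge from where it was at the start of the episode below 0.02 m), for 0.1 s.
2. the gauge is held by the gripper, its tip clear of the stand and of the plates (height (world z) of gauge above 0.09 m and contact force between the fingers and gauge above 1 N), for 0.1 s.
At the end, for the whole second after the job is handed in: Both flaps within 0.15 rad of flat; blade between the plates, upright within 0.15 rad, within 30 mm of their middle, tip 8 mm or more below the funnel and off the bottom, touching both plates, front plate pushed back 0.4 to 2.8 mm; gauge at rest and still gripped (value of joint each of flap_left, flap_right below 0.15 rad and value of joint front_plate between 0.0004 and 0.0028 m and contact force between gauge and front_plate above 1 N and contact force between gauge and back_plate above 1 N and contact force between the fingers and gauge above 2 N and z of gauge in the frame of caster between 0.024 and 0.09 m and y of gauge in the frame of caster between -0.03 and 0.03 m and angle between gauge's own z axis and vertical below 0.15 rad and linear speed of gauge below 0.01 m/s); the arm keeps its last pose, push and grip.
It fails at once if the front plate is forced more than 4 mm back (value of joint front_plate above 0.004 m).
It fails at once if the bottle, beaker or dish is moved by more than 20 mm (distance of any of amber_bottle, lab_beaker, petri from where it was at the start of the episode above 0.02 m).
It also fails if it takes over 54 s, if anything falls off the work surface, if the arm or the gripper's body presses on something with over 40 N, if the wrist force passes 120 N, or if a joint passes its speed limit or range.

## Working session

There is one attempt and no reset: what is moved stays moved. The work goes in short steps, Python scripts to look and compute and a tool call to move; the robot and the scene stay as the last step left them, time stands still between calls to the robot, and variables do not carry over. Pictures are saved under pics/ and viewed, about 8 in all and at most 12, crops included, and the job is handed in when it is done.

Besides the shell and the picture viewer there is one more tool, called after "Call:" as name(argument=value, ...) on one line, values as JSON. arm_command: Moves the arm, as the interface text tells. Its arguments: {"type":"object","properties":{"steps":{"type":"array"},"jaw":{"type":"number"}},"required":["steps"]}

```bash
ls; mkdir -p pics; python3 - <<'E'
from cell import *
import cv2
print(state()); print(env.grip_point_offset)
for n in("scene","top"):
    im=read_camera(n); cv2.imwrite(f"pics/{n}0.png",im[:,:,::-1]); print(n,camera_model(n))
E
```

```text
pics
{'t': 0.0, 'joints': array([-1.23856501e+00,  4.91560434e-01,  1.55948270e+00,  2.04214395e-05,
        1.09168440e+00, -1.05600563e-01]), 'qvel': array([ 0.00142196,  0.00024451, -0.00085368,  0.00010413, -0.0018035 ,
       -0.00079259]), 'tau': array([-6.50608454e-04, -6.12646222e+01, -2.58192211e+01,  6.92373002e-02,
        4.81883681e-02, -8.91082459e-05]), 'eef_pos': array([ 264.99348542, -565.99592915,  404.14963023]), 'tcp_rot': array([-3.14145502e+00,  1.12665774e-03, -1.13297379e+00]), 'ft_force': array([ 0.6308042 , -0.32181339,  0.46499045]), 'moment': array([0.02324378, 0.03581974, 0.00987467]), 'opening': 0.9953112229450689}
171.3
scene {'K': array([[440.55725977,   0.        , 286.47247302],
       [  0.        , 440.55725977, 212.05316379],
       [  0.        ,   0.        ,   1.        ]]), 'xyz': array([199.71204531, 577.97162953, 901.19317258]), 'rotation': array([ 0.68733096, -0.0061317 , -2.49939661])}
top {'K': array([[493.66807892,   0.        , 279.64081875],
       [  0.        , 493.66807892, 219.75289718],
       [  0.        ,   0.        ,   1.        ]]), 'xyz': array([ 358.24113156,   47.55448564, 1564.79074704]), 'rotation': array([ 0.14688548, -0.01390265, -1.59795629])}
```

View pics/scene0.png

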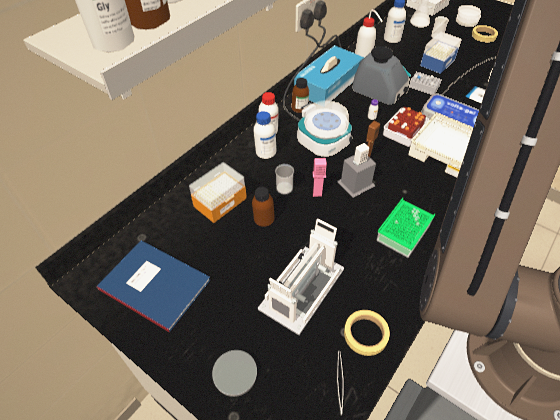

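View pics/top0.png

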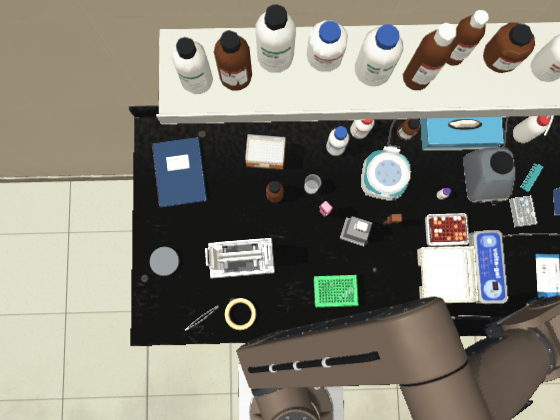

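Scene view: grey stand with the white gauge at (358,172), the pink look-alike at (319,177) and the brown one at (373,137). The caster is at (302,282). Top view: stand at (356,230), pink at (326,209), brown at (395,218) and caster at (240,258). I choose the white handle in the grey stand, and will check it in close crops.

```bash
cat > h.py <<'E'
import numpy as np, cv2
from scipy.spatial.transform import Rotation as R
from scipy.optimize import least_squares
from cell import *
def cam(n):
    m=camera_model(n); r=np.array(m["rotation"])
    return m["K"],np.array(m["xyz"]),R.from_euler("xyz",r).as_matrix()
C={n:cam(n) for n in("scene","top")}
def proj(n,P):
    K,o,M=C[n]; p=(np.atleast_2d(P)-o)@M; p=p*[1,-1,-1]; q=p@K.T; return q[:,:2]/q[:,2:]
def ray(n,uv):
    K,o,M=C[n]; d=np.linalg.inv(K)@[*uv,1]; return o,M@(d*[1,-1,-1])
def atz(n,uv,z):
    o,d=ray(n,uv); return o+d*(z-o[2])/d[2]
def tri(a,b):
    f=lambda P:np.r_[proj("scene",P)[0]-a,proj("top",P)[0]-b]
    s=least_squares(f,[500,0,50]); return s.x,s.fun
def crop(n,im,c,w,h,s): # returns upscaled crop
    x,y=c[0]-w//2,c[1]-h//2
    return cv2.resize(im[y:y+h,x:x+w],None,fx=s,fy=s,interpolation=cv2.INTER_CUBIC)
E
python3 - <<'E'
from h import *
a=cv2.imread("pics/scene0.png"); b=cv2.imread("pics/top0.png")
cv2.imwrite("pics/c1.png",np.hstack([crop(0,a,(302,275),100,140,4),crop(0,b,(240,258),100,140,4)]))
cv2.imwrite("pics/c2.png",np.hstack([crop(0,a,(358,165),50,70,8),crop(0,b,(355,230),50,70,8)]))
print(C)
for uv in [(240,258),(355,231)]: print(atz("top",uv,50))
for uv in [(302,285),(358,172)]: print(atz("scene",uv,50))
print(proj("scene",[[600,0,0],[600,200,0]]),proj("top",[[600,0,0]]))
E
```

```text
{'scene': (array([[440.55725977,   0.        , 286.47247302],
       [  0.        , 440.55725977, 212.05316379],
       [  0.        ,   0.        ,   1.        ]]), array([199.71204531, 577.97162953, 901.19317258]), array([[-0.8007673 ,  0.4660733 , -0.37622786],
       [-0.59894418, -0.61662831,  0.51091623],
       [ 0.00613166,  0.6344645 ,  0.77292768]])), 'top': (array([[493.66807892,   0.        , 279.64081875],
       [  0.        , 493.66807892, 219.75289718],
       [  0.        ,   0.        ,   1.        ]]), array([ 358.24113156,   47.55448564, 1564.79074704]), array([[-0.027154  ,  0.98892213, -0.14593042],
       [-0.99953459, -0.02483025,  0.01772201],
       [ 0.0139022 ,  0.14634372,  0.98913611]]))}
[466.36725152 145.04719113  50.        ]
[ 540.64805651 -212.06708199   50.        ]
[462.34618417 161.06082698  50.        ]
[ 543.63424811 -213.5988506    50.        ]
[[294.22715751 223.16604155]
 [244.25790078 276.48647504]] [[285.62923795 216.24212058]]
```

View pics/c1.png

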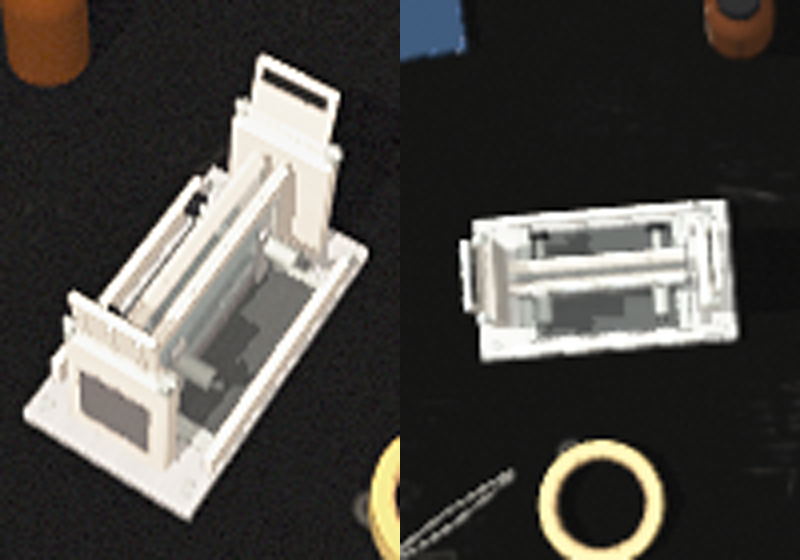

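View pics/c2.png

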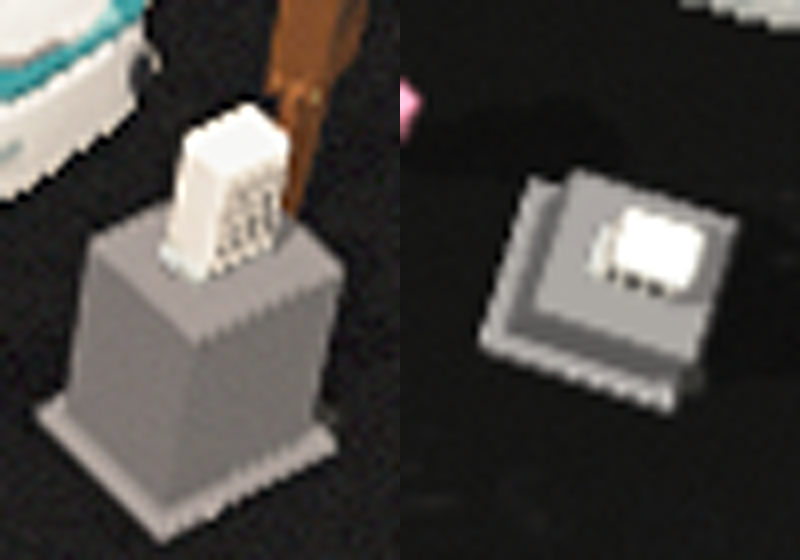

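```bash
cat > fit.py <<'E'
from h import *
def px(u,o,s): return (np.array(u,float)+.5)/s-.5+np.array(o)
def fit(obs,p0,nz=0):
    # obs: list (cam, uv, (lx,ly,lz)); lz may be 'h' = free height
    def P(p,l):
        c,s=np.cos(p[2]),np.sin(p[2]); z=p[3] if l[2]=='h' else l[2]
        return [p[0]+c*l[0]-s*l[1],p[1]+s*l[0]+c*l[1],z]
    f=lambda p:np.concatenate([proj(n,P(p,l))[0]-uv for n,uv,l in obs])
    r=least_squares(f,p0,loss="soft_l1"); return r.x,f(r.x).reshape(-1,2).round(1)
if __name__=="__main__":
    S,T=(252,205),(190,188)
    o=[("scene",px((190,520),S,4),(-55,100,'h')),("scene",px((25,412),S,4),(55,100,'h')),("scene",px((367,255),S,4),(-55,-100,'h')),
    ("top",px((85,360),T,4),(-55,100,'h')),("top",px((338,338),T,4),(-55,-100,'h')),("top",px((327,200),T,4),(55,-100,'h')),("top",px((72,222),T,4),(55,100,'h'))]
    print("caster",fit(o,[466,150,0,8]))
    S,T=(333,130),(330,195)
    o=[("scene",px((195,340),S,8),(-28,32,86)),("scene",px((90,240),S,8),(28,32,86)),("scene",px((343,268),S,8),(-28,-32,86)),
    ("top",px((175,172),T,8),(28,32,86)),("top",px((340,218),T,8),(28,-32,86)),("top",px((297,362),T,8),(-28,-32,86)),("top",px((135,308),T,8),(-28,32,86)),
    ("scene",px((163,540),S,8),(-36,40,'h')),("scene",px((38,410),S,8),(36,40,'h')),("scene",px((337,448),S,8),(-36,-40,'h')),("top",px((80,345),T,8),(-36,40,'h')),("top",px((272,410),T,8),(-36,-40,'h'))]
    print("stand",fit(o,[540,-212,-.27,8]))
    h=[("scene",px((250,102),S,8),(11,-15,138)),("scene",px((290,135),S,8),(-11,-15,138)),("scene",px((187,143),S,8),(11,15,138)),("scene",px((225,178),S,8),(-11,15,138)),
    ("top",px((225,205),T,8),(11,15,138)),("top",px((305,225),T,8),(11,-15,138)),("top",px((290,292),T,8),(-11,-15,138)),("top",px((212,265),T,8),(-11,15,138))]
    print("gauge",fit(h,[540,-212,-.27,8]))
E
python3 fit.py; python3 - <<'E'
from h import *
# gap lines / flap edges in the pictures (crop px)
from fit import px
T=(190,188);S=(252,205)
q=lambda n,u,z:atz(n,px(u,S if n=="scene" else T,4),z).round(1)
print("lip L end top",q("top",(112,272),106),"R end",q("top",(288,262),106))
print("Rflap edge tri",tri(px((300,73),S,4),px((303,255),T,4)))
print("Lflap edge tri",tri(px((112,318),S,4),px((68,272),T,4)))
E
```

```text
caster (array([4.71473837e+02, 1.44513158e+02, 5.87367576e-02, 5.55867878e+00]), array([[ 0.1, -0.2],
       [-0.3,  0.9],
       [ 0.8, -0.3],
       [-0.4, -0.1],
       [ 0. , -0. ],
       [-0.2, -0.2],
       [ 0.6, -0.4]]))
stand (array([ 5.46283640e+02, -2.18759735e+02, -3.42626584e-01,  1.13403097e-01]), array([[ 0.4, -0.1],
       [ 0. , -0.2],
       [ 0.7, -0.6],
       [ 0.2, -0.4],
       [-0.3,  0.4],
       [-0.1, -0.2],
       [-0.1,  0. ],
       [-0.2, -0. ],
       [-0.7,  0.2],
       [ 0.5, -0.3],
       [-0.4,  0.2],
       [-0.4, -0.1]]))
gauge (array([ 5.45912724e+02, -2.16986982e+02, -2.83641789e-01,  8.00000000e+00]), array([[-0. , -0.4],
       [ 0.9,  0.1],
       [-0.8, -0.8],
       [ 0.4, -0.4],
       [-0.2,  0.4],
       [-0.3,  0.5],
       [-0.1, -0.7],
       [-0.4,  0.1]]))
lip L end top [471.1 207.3 106. ] R end [475.1  77.4 106. ]
Rflap edge tri (array([473.13036822,  64.64863424, 165.74842094]), array([-0.51378196, -0.13273338,  0.28549412,  0.65285383]))
Lflap edge tri (array([468.23909038, 233.88887417, 148.1507433 ]), array([-0.10745166, -0.02603447,  0.07268643,  0.14531706]))
```

```bash
cat > go.py <<'E'
# python3 go.py x y z psi  -> row from the current (commanded ~ measured) pose
import sys; from h import *
def row(t,psi):
    s=state(); M=R.from_euler("xyz",s["tcp_rot"]); G=R.from_euler("xyz",[np.pi,0,psi])
    d=M.inv().apply(np.array(t)-s["eef_pos"])/10; r=(M.inv()*G).as_rotvec(degrees=True)
    return np.r_[d,r].round(2).tolist()
if __name__=="__main__":
    a=sys.argv[1:]; 
    for i in range(0,len(a),4): print(row([float(v) for v in a[i:i+3]],float(a[i+3])))
E
python3 go.py 476 0 404 .055 476 15 330 .055
python3 - <<'E'
from h import *
from fit import px
S=(252,205)
for u,x in [((300,73),475),((112,318),467)]:
    o,d=ray("scene",px(u,S,4)); 
    # ray in flap plane x=const -> y,z
    print((o+d*(x-o[0])/d[0]).round(1))
E
```

```text
[-42.32, -43.11, 0.07, -0.04, 0.05, -68.07]
[-43.67, -43.74, 7.47, -0.04, 0.05, -68.07]
[475.   58.8 157.8]
[467.  235.1 151.1]
```

Call:
arm_command(steps=[[-3.5,-3.6,0,0,0,-6],[-7,-7.2,0,0,0,-12],[-10.5,-10.7,0,0,0,-18],[-14,-14.3,0,0,0,-24],[-17.5,-17.8,0,0,0,-30],[-21,-21.4,0,0,0,-36],[-24.5,-25,0,0,0,-42],[-28,-28.5,0,0,0,-48],[-31.5,-32.1,0,0,0,-54],[-35,-35.7,0,0,0,-60],[-38.5,-39.2,0,0,0,-66],[-42.3,-43.1,0,0,0,-68]], jaw=0)

```text
t: 1.1
eef_pos: [439.8, -95.5, 404.7]
tcp_rot: [3.142, 0.0, 0.06]
ft_force: [1.1, -0.9, 0.3]
opening: 0.214
```

```bash
python3 go.py 476 10 404 .055 476 10 328 .055
```

```text
[4.24, -10.32, 0.07, 0.0, 0.0, 0.27]
[4.24, -10.32, 7.67, 0.0, 0.0, 0.27]
```

Call:
arm_command(steps=[[2,-5,0,0,0,0],[3,-7,0,0,0,0],[3,-7,0,0,0,0],[3,-7,3,0,0,0],[3,-7,6,0,0,0],[3,-7,6,0,0,0],[3,-7,6,0,0,0]])

```text
t: 1.68
eef_pos: [465.9, -26.4, 344.3]
tcp_rot: [-3.141, 0.003, 0.054]
ft_force: [0.7, -0.1, 1.4]
opening: 0.005
```

```bash
python3 go.py 476 10 328 .055 476 66 328 .055; python3 - <<'E'
from h import *
print(state()["opening"])
a=read_camera("scene");b=read_camera("top")
cv2.imwrite("pics/p1.png",np.hstack([crop(0,a,(310,265),110,140,4),crop(0,b,(260,258),90,140,4)])[:,:,::-1])
E
```

```text
[1.21, -3.58, 1.62, -0.04, 0.17, -0.08]
[1.5, -9.17, 1.63, -0.04, 0.17, -0.08]
0.005282333344138563
```

View pics/p1.png

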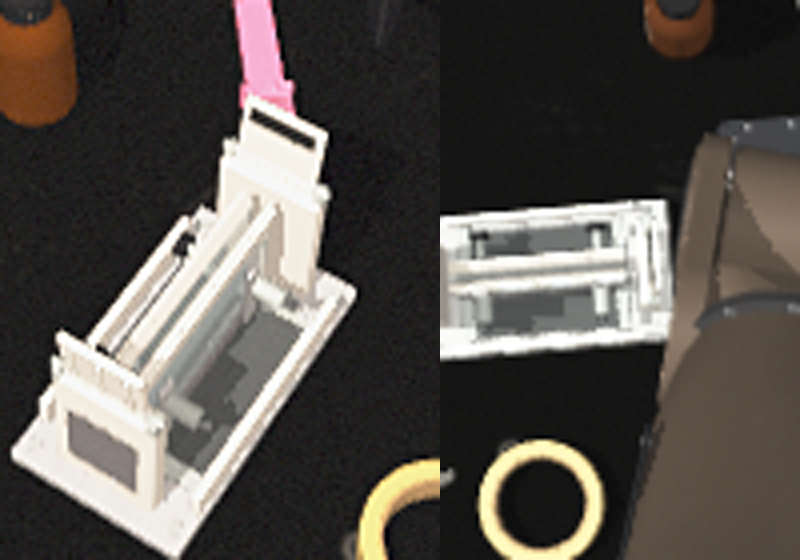

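The flaps are still upright (right flap near crop (285,125), left near (105,360)). Something pink reaches the right flap in the scene crop at (265,50–100). I'll check whether that is my fingers.

```bash
python3 - <<'E'
from h import *
s=state();e=s["eef_pos"]
print(proj("scene",[e-[0,0,d] for d in(0,100,150,190)]).round(0), proj("top",[e-[0,0,190]]))
a=read_camera("scene");cv2.imwrite("pics/p2.png",cv2.resize(a,(800,600))[:,:,::-1])
E
```

```text
[[363. 136.]
 [356. 173.]
 [353. 189.]
 [351. 201.]] [[297.65371608 253.89081403]]
```

View pics/p2.png

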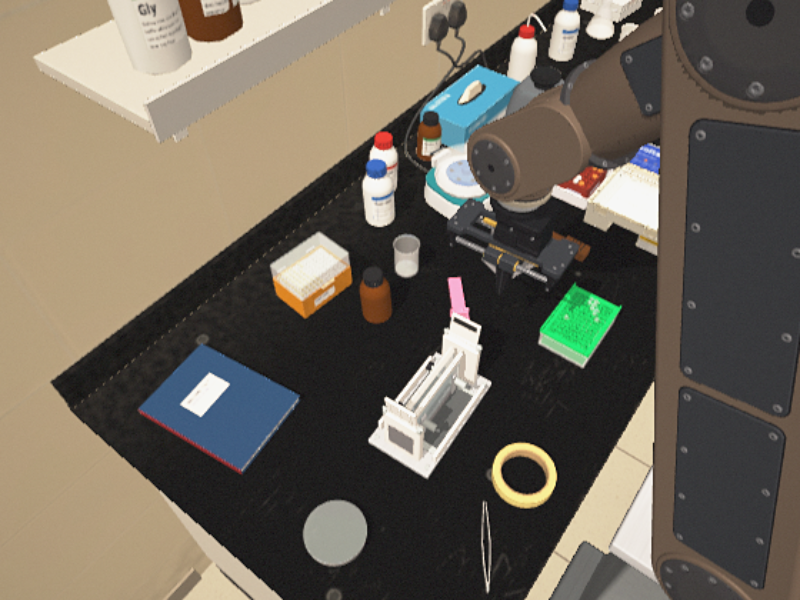

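The pink and brown look-alikes are lying down; they were standing on their tips before. The finger tip is at (500,287), where the projection put it. I go on with the right flap.

```bash
python3 go.py 476 10 328 .055 476 66 328 .055 474 86 318 .055 474 90 307 .055; python3 -c "
from h import *;print(state()['t'],state()['eef_pos'])"
```

```text
[1.17, -3.59, 1.81, 0.03, -0.11, -0.09]
[1.47, -9.18, 1.81, 0.03, -0.11, -0.09]
[1.38, -11.19, 2.81, 0.03, -0.11, -0.09]
[1.39, -11.59, 3.91, 0.03, -0.11, -0.09]
1.8333 [466.17783413 -26.43127095 346.10929518]
```

Call:
arm_command(steps=[[1.2,-2,1,0,0,0],[1.2,-3.6,1.8,0,0,0],[1.2,-4.6,1.8,0,0,0],[1.3,-5.6,1.8,0,0,0],[1.3,-6.6,1.8,0,0,0],[1.4,-7.6,1.8,0,0,0],[1.4,-8.4,1.8,0,0,0],[1.4,-9.2,1.8,0,0,0],[1.4,-10.2,2.3,0,0,0],[1.4,-11.2,2.8,0,0,0],[1.4,-11.5,3.3,0,0,0],[1.4,-11.5,3.6,0,0,0]])

```text
t: 2.83
eef_pos: [473.5, 90.4, 307.8]
tcp_rot: [-3.141, 0.001, 0.055]
ft_force: [-0.5, 0.7, 1.1]
opening: 0.006
```

Call:
arm_command(steps=[[0,0,0,0,0,0],[0,0,0,0,0,0]])

```text
t: 3.0
eef_pos: [473.7, 89.4, 308.3]
tcp_rot: [3.141, 0.001, 0.054]
ft_force: [0.1, -0.0, 0.1]
opening: 0.007
```

Call:
arm_command(steps=[[0,0,0.1,0,0,0],[0,0,0.2,0,0,0],[0,0,0.2,0,0,0],[0,0,0.2,0,0,0]])

```text
t: 3.33
eef_pos: [473.7, 89.4, 306.8]
tcp_rot: [3.141, -0.0, 0.054]
ft_force: [0.4, -0.3, -0.4]
opening: 0.006
```

Call:
arm_command(steps=[[0,0,0.1,0,0,0],[0,0,0.2,0,0,0],[0,0,0.2,0,0,0],[0,0,0.2,0,0,0]])

```text
t: 3.67
eef_pos: [473.7, 89.5, 304.6]
tcp_rot: [3.141, 0.0, 0.054]
ft_force: [-0.2, 0.3, -0.0]
opening: 0.005
```

Call:
arm_command(steps=[[0,0,0.1,0,0,0],[0,0,0.15,0,0,0],[0,0,0.15,0,0,0]])

```text
t: 3.92
eef_pos: [473.6, 89.5, 304.1]
tcp_rot: [3.141, -0.001, 0.054]
ft_force: [-3.6, 0.4, 13.3]
opening: 0.003
```

```bash
python3 - <<'E'
from h import *
print(state()["ft_force"],state()["eef_pos"],state()["joints"])
a=read_camera("scene");cv2.imwrite("pics/p3.png",crop(0,a,(310,255),130,130,4)[:,:,::-1])
E
```

```text
[-3.58682728  0.42257411 13.33288161] [473.63168881  89.53981852 304.07152808] [ 4.97234300e-02  4.34635174e-01  2.01123354e+00 -2.24176209e-04
  6.94947583e-01 -4.01457558e-03]
```

View pics/p3.png

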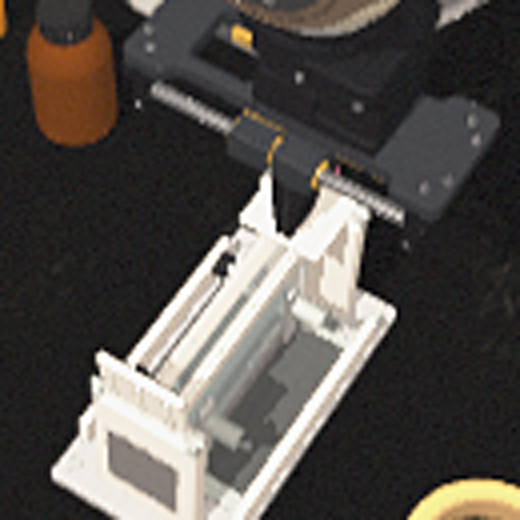

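The right flap lies flat (crop (290,225)) with 13 N under the fingertips at 114 mm, which matches a flat flap. Next is the left flap.

Call:
arm_command(steps=[[0,0,-3,0,0,0],[0,0,-6,0,0,0],[0,-3,-8.6,0,0,0],[-0.3,-7,-8.6,0,0,0],[-0.4,-11,-8.6,0,0,0],[-0.6,-15,-8.6,0,0,0],[-0.7,-19,-8.6,0,0,0],[-0.7,-19.5,-8.6,0,0,0],[-0.7,-19.5,-6,0,0,0],[-0.7,-19.5,-3,0,0,0],[-0.7,-19.5,-2.4,0,0,0],[-0.7,-19.5,-2.4,0,0,0]])

```text
t: 4.97
eef_pos: [456.2, 283.6, 325.7]
tcp_rot: [3.14, 0.004, 0.054]
ft_force: [-0.0, -0.3, -0.2]
opening: 0.002
```

Call:
arm_command(steps=[[0,0,0,0,0,0]])

```text
t: 5.05
eef_pos: [456.6, 283.7, 327.8]
tcp_rot: [3.141, 0.0, 0.053]
ft_force: [0.2, 0.5, 0.3]
opening: 0.007
```

```bash
python3 go.py 467 223 328 .055 468 203 318 .055 468 199 307 .055 468 199 304 .055; python3 -c "
from h import *;print(state()['t'],state()['eef_pos'])"
```

```text
[0.71, 6.12, -0.02, 0.01, 0.01, -0.09]
[0.71, 8.12, 0.98, 0.01, 0.01, -0.09]
[0.69, 8.52, 2.08, 0.01, 0.01, -0.09]
[0.69, 8.52, 2.38, 0.01, 0.01, -0.09]
5.05 [456.60673346 283.68414746 327.81948117]
```

Call:
arm_command(steps=[[0.4,1,0,0,0,0],[0.7,2,0,0,0,0],[0.7,3,0,0,0,0],[0.7,4,0,0,0,0],[0.7,5,0,0,0,0],[0.7,6,0,0,0,0],[0.7,7.2,0.5,0,0,0],[0.7,8.2,1,0,0,0],[0.7,8.5,1.5,0,0,0],[0.7,8.5,1.9,0,0,0],[0.7,8.5,2.1,0,0,0],[0.7,8.5,2.1,0,0,0]])

```text
t: 6.05
eef_pos: [467.8, 199.5, 305.5]
tcp_rot: [3.141, 0.001, 0.054]
ft_force: [0.1, -0.0, 0.9]
opening: 0.002
```

Call:
arm_command(steps=[[0,0,0.1,0,0,0],[0,0,0.2,0,0,0],[0,0,0.3,0,0,0],[0,0,0.35,0,0,0],[0,0,0.35,0,0,0]])

```text
t: 6.47
eef_pos: [467.6, 199.7, 304.0]
tcp_rot: [-3.141, -0.001, 0.055]
ft_force: [-4.3, -2.0, 17.8]
opening: 0.006
```

Both flaps are flat. I lift, take a top and scene shot once I'm clear, then go to the gauge.

Call:
arm_command(steps=[[0,0,-3.5,0,0,0],[0,0,-7,0,0,0],[0,0,-10,0,0,0],[0.4,3.5,-10,0,0,2],[0.8,7,-10,0,0,4],[1.2,10.5,-10,0,0,6],[1.6,14,-10,0,0,8],[2,17.5,-10,0,0,10],[2.4,21,-10,0,0,12],[2.8,24.5,-10,0,0,14],[3,28,-10,0,0,16],[3,28,-10,0,0,16]], jaw=7)

```text
t: 7.47
eef_pos: [513.5, -82.9, 402.7]
tcp_rot: [3.141, -0.001, -0.231]
ft_force: [-0.4, 0.5, -0.5]
opening: 0.725
```

Call:
arm_command(steps=[[0,0,0,0,0,0],[0,0,0,0,0,0]])

```text
t: 7.63
eef_pos: [512.6, -78.2, 402.6]
tcp_rot: [-3.141, 0.0, -0.225]
ft_force: [0.1, 0.5, 0.2]
opening: 0.74
```

```bash
python3 go.py 546 -218 400 -.31 546 -218 286.3 -.31; python3 - <<'E'
from h import *
print(state()["t"],state()["eef_pos"])
a=read_camera("scene");b=read_camera("top")
cv2.imwrite("pics/p4.png",np.hstack([crop(0,a,(302,275),100,140,4),crop(0,b,(240,258),100,140,4)])[:,:,::-1])
E
```

```text
[6.38, 12.88, 0.26, -0.01, 0.02, 4.85]
[6.38, 12.88, 11.63, -0.01, 0.02, 4.85]
7.6333 [512.63879007 -78.18139965 402.63496412]
```

View pics/p4.png

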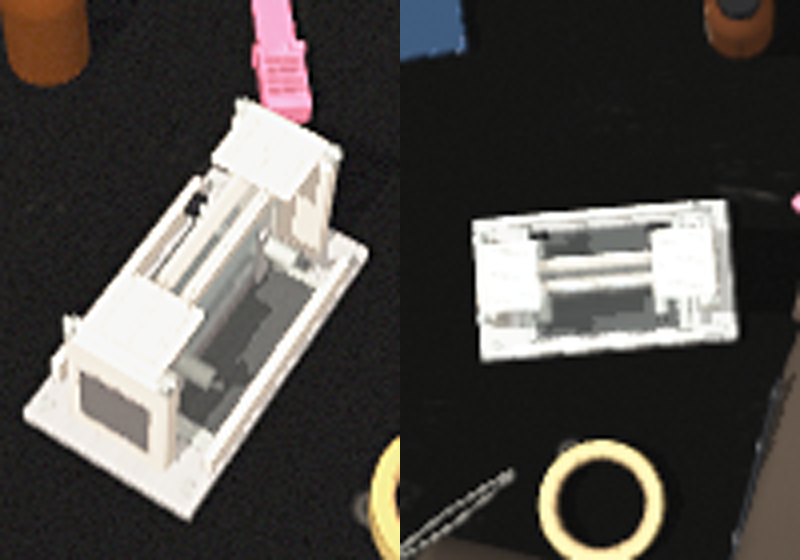

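Both flaps lie flat (crop edges at x=541 and x=653 in the top view); the pink look-alike is lying clear of the caster. Going to the gauge.

Call:
arm_command(steps=[[2,4,0,0,0,2],[4,8,0,0,0,4],[6,12,0,0,0,4.8],[6.4,12.9,0,0,0,4.8],[6.4,12.9,1,0,0,4.8],[6.4,12.9,3,0,0,4.8],[6.4,12.9,5,0,0,4.8],[6.4,12.9,5,0,0,4.8],[6.4,12.9,5,0,0,4.8]])

```text
t: 8.48
eef_pos: [546.5, -217.2, 352.3]
tcp_rot: [-3.141, 0.002, -0.307]
ft_force: [0.6, -0.7, 0.9]
opening: 0.733
```

```bash
python3 go.py 546 -218 400 -.31 546 -218 286.3 -.31; python3 - <<'E'
from h import *
from fit import px
print(state()["t"],state()["eef_pos"],state()["opening"])
a=read_camera("scene");b=read_camera("top")
cv2.imwrite("pics/p5.png",np.hstack([crop(0,a,(360,160),66,100,6),crop(0,b,(355,230),66,100,6)])[:,:,::-1])
g=cv2.imread("pics/p4.png",0)
for c in (580,600,620): print(c,g[235:305:2,c])
T=(190,188)
for u in ((141,272),(253,265)): print(atz("top",px(u,T,4),114))
for v in (255,262,268,272,276,283,290): print(v,atz("top",px((197,v),T,4),106).round(1))
E
```

```text
[-0.03, 0.09, -4.77, -0.02, 0.11, 0.15]
[-0.01, 0.09, 6.6, -0.02, 0.11, 0.15]
8.4833 [ 546.48115325 -217.20724439  352.28295047] 0.7334312152604756
580 [ 82  82  80  81  82  81  81  82  66  60 136 232 255 253 251 246 220 187
 154 141 150 178 213 240 255 255 237 206 159 121  95  92  85  84  82]
600 [112 115 115 114 114 115 112 112 128 154 200 238 254 246 238 226 196 169
 147 146 180 225 252 251 244 225 189 155 118  98  83  82  80  82  82]
620 [115 115 115 114 115 116 108 106 165 238 255 253 251 247 227 203 170 148
 153 180 216 244 255 255 248 229 183 137 104  97  87  84  82  83  83]
[469.92635352 185.151376   114.        ]
[472.9238631  102.95592542 114.        ]
255 [482.  144.5 106. ]
262 [476.9 144.5 106. ]
268 [472.4 144.6 106. ]
272 [469.5 144.7 106. ]
276 [466.5 144.7 106. ]
283 [461.4 144.8 106. ]
290 [456.2 144.9 106. ]
```

View pics/p5.png

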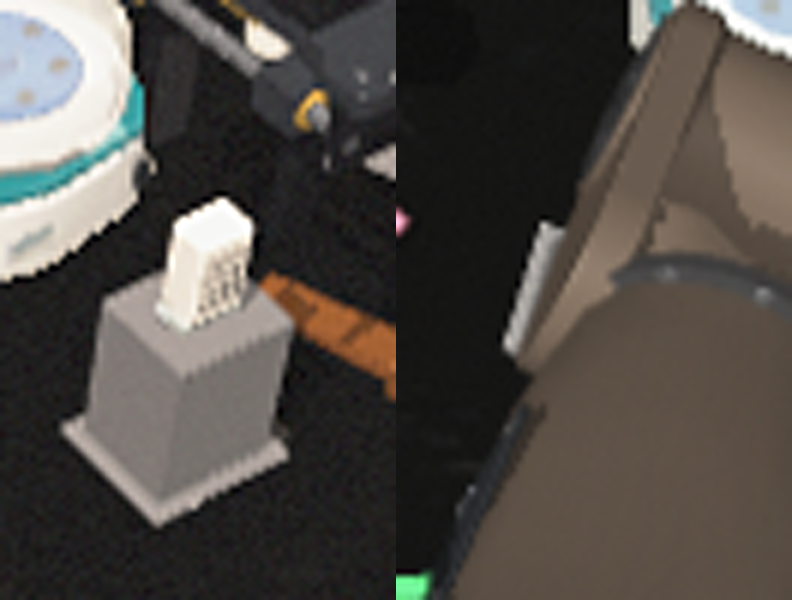

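```bash
python3 - <<'E'
from h import *
s=state();e=s["eef_pos"];M=R.from_euler("xyz",s["tcp_rot"]).as_matrix()
for P in (e+M@[35,0,190],e+M@[-35,0,190],e+M@[0,0,190],[546,-218,138],[546,-218,92]): print(((proj("scene",P)[0]-[327,110])*6+2.5).round())
g=cv2.imread("pics/p5.png"); 
cv2.imwrite("pics/p6.png",np.clip(cv2.resize(g[:450,:396],None,fx=1.3,fy=1.3).astype(float)**.55*12,0,255).astype(np.uint8))
E
```

```text
[168. 129.]
[280. 220.]
[223. 174.]
[216. 221.]
[202. 299.]
```

View pics/p6.png

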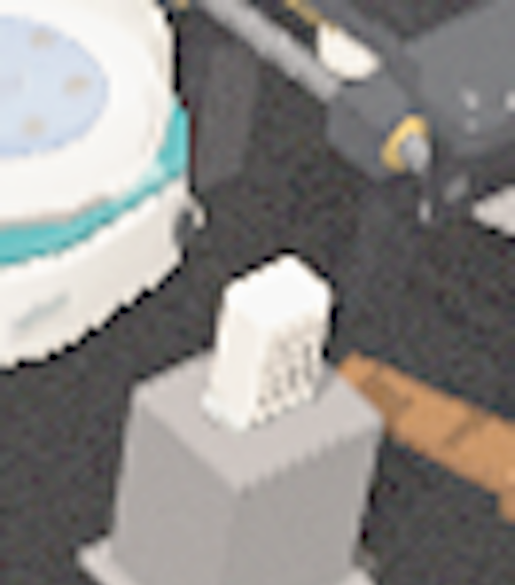

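The fingers (dark, (220,190) and (375,290)) straddle the white handle at (275,290), as predicted. I descend and grip.

Call:
arm_command(steps=[[0,0,1.5,0,0,0],[0,0.1,3,0,0,0],[0,0.1,4.5,0,0,0],[0,0.1,5.5,0,0,0],[0,0.1,6.2,0,0,0],[0,0.1,6.4,0,0,0],[0,0.1,6.4,0,0,0]])

```text
t: 9.17
eef_pos: [546.2, -219.5, 288.9]
tcp_rot: [3.141, -0.0, -0.309]
ft_force: [0.1, -0.3, 0.8]
opening: 0.737
```

Call:
arm_command(steps=[[0,0,0,0,0,0],[0,0,0,0,0,0],[0,0,0,0,0,0],[0,0,0,0,0,0],[0,0,0,0,0,0],[0,0,0,0,0,0],[0,0,0,0,0,0],[0,0,0,0,0,0],[0,0,0,0,0,0],[0,0,0,0,0,0]], jaw=0.5)

```text
t: 10.0
eef_pos: [546.1, -219.6, 288.8]
tcp_rot: [3.141, -0.0, -0.309]
ft_force: [-0.4, 0.8, 0.5]
opening: 0.234
```

Call:
arm_command(steps=[[0,0,-1,0,0,0],[0,0,-2.5,0,0,0],[0,0,-4,0,0,0],[0,0,-6,0,0,0],[0,0,-8,0,0,0],[0,0,-10,0,0,0],[0,0,-12,0,0,0],[0,0,-13,0,0,0],[0,0,-13,0,0,0],[0,0,-13,0,0,0]])

```text
t: 10.83
eef_pos: [545.8, -219.5, 418.7]
tcp_rot: [3.141, -0.0, -0.309]
ft_force: [-0.0, -0.4, -1.3]
opening: 0.232
```

```bash
python3 go.py 472 144 418 .055; python3 -c "
from h import *;s=state();print(s['t'],s['eef_pos'],s['opening'],s['ft_force'])
a=read_camera('scene');cv2.imwrite('pics/p7.png',crop(0,a,(360,145),80,100,6)[:,:,::-1])"
```

```text
[-18.09, -32.38, 0.06, 0.01, -0.01, -20.87]
10.8333 [ 545.81228887 -219.48075241  418.67558338] 0.2323135736744863 [-0.01666712 -0.41447642 -1.29787962]
```

View pics/p7.png

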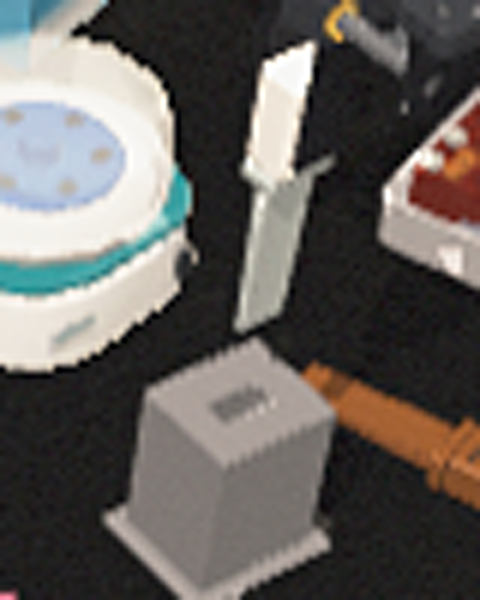

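The gauge is held, upright and clear of the stand (blade from (250,170) to (245,330), empty slot at (240,400)). I refine the gap line numerically, then carry the gauge over.

```bash
python3 - <<'E'
from h import *
g=cv2.imread("pics/p4.png",0)[:,400:]
pts=[]
for c in range(158,240,4):
    col=g[250:295,c].astype(float)
    mid=int(round(272-(c-197)*.07))-250
    w=np.clip(210-col[mid-8:mid+9],0,None); v=250+mid-8+(w*np.arange(17)).sum()/w.sum()
    pts.append(atz("top",((c+.5)/4-.5+190,(v+.5)/4-.5+188),104)[:2])
p=np.array(pts); k=np.polyfit(p[:,1],p[:,0],1); print("top: x=%.1f at y144.6, yaw %.3f"%(np.polyval(k,144.6),-k[0]),np.std(p[:,0]-np.polyval(k,p[:,1])))
# scene: gap predicted from caster pose for candidates: dark score
s=cv2.imread("pics/p4.png",0)[:,:400]
yy=np.linspace(-25,25,40)
best=[]
for x in np.arange(464,480,1.):
  for yaw in (.03,.045,.06,.075):
    P=np.c_[x-np.sin(yaw)*yy,144.6+np.cos(yaw)*yy,np.full(40,100)]
    q=((proj("scene",P)-[252,205]+.5)*4-.5).round().astype(int)
    best.append((s[q[:,1],q[:,0]].mean().round(1),x,yaw))
print([b for b in sorted(best)][:6])
for x in np.arange(460,486,2.): print(x,[b[0] for b in best if b[1]==x])
E
python3 go.py 470 144.6 418 .05
```

```text
top: x=470.0 at y144.6, yaw 0.056 0.1292404668993262
[(np.float64(144.8), np.float64(470.0), 0.045), (np.float64(144.9), np.float64(470.0), 0.06), (np.float64(145.0), np.float64(470.0), 0.03), (np.float64(146.5), np.float64(470.0), 0.075), (np.float64(147.7), np.float64(471.0), 0.03), (np.float64(147.7), np.float64(471.0), 0.045)]
460.0 []
462.0 []
464.0 [np.float64(247.3), np.float64(247.1), np.float64(247.1), np.float64(247.2)]
466.0 [np.float64(248.5), np.float64(250.2), np.float64(249.9), np.float64(248.6)]
468.0 [np.float64(183.9), np.float64(184.6), np.float64(185.8), np.float64(187.2)]
470.0 [np.float64(145.0), np.float64(144.8), np.float64(144.9), np.float64(146.5)]
472.0 [np.float64(169.2), np.float64(166.9), np.float64(165.6), np.float64(165.6)]
474.0 [np.float64(231.8), np.float64(231.5), np.float64(231.2), np.float64(229.8)]
476.0 [np.float64(242.6), np.float64(242.9), np.float64(242.8), np.float64(242.8)]
478.0 [np.float64(239.2), np.float64(239.1), np.float64(239.2), np.float64(239.2)]
480.0 []
482.0 []
484.0 []
[-18.3, -32.38, 0.02, -0.02, 0.06, -20.58]
```

Call:
arm_command(steps=[[-1,-1.7,0,0,0,-1.5],[-2.5,-4.5,0,0,0,-3.5],[-4.2,-7.5,0,0,0,-5.5],[-6,-10.5,0,0,0,-7.5],[-7.8,-13.5,0,0,0,-9.5],[-9.5,-16.6,0,0,0,-11.5],[-11.2,-19.7,0,0,0,-13.5],[-12.9,-22.8,0,0,0,-15.5],[-14.5,-25.7,0,0,0,-17.2],[-16,-28.3,0,0,0,-18.8],[-17.3,-30.6,0,0,0,-20],[-18.3,-32.4,0,0,0,-20.9]])

```text
t: 11.88
eef_pos: [469.5, 146.5, 417.5]
tcp_rot: [3.141, 0.002, 0.058]
ft_force: [-0.5, -0.3, -0.5]
opening: 0.226
```

Call:
arm_command(steps=[[0,0,0,0,0,0],[0,0,0,0,0,0],[0,0,0,0,0,0],[0,0,0,0,0,0]])

```text
t: 12.22
eef_pos: [470.5, 144.0, 418.2]
tcp_rot: [3.141, 0.001, 0.054]
ft_force: [0.8, -0.4, -0.4]
opening: 0.232
```

```bash
python3 go.py 470 144.6 392 .056; python3 -c "
from h import *;s=state();print(s['t'],s['eef_pos'],s['opening'],s['ft_force'])
e=s['eef_pos'];print(proj('scene',[e-[0,0,284],e-[0,0,200],e-[0,0,150]]),proj('top',[e-[0,0,284]]))
a=read_camera('scene');b=read_camera('top');cv2.imwrite('pics/p8.png',np.hstack([crop(0,a,(302,240),100,140,4),crop(0,b,(240,258),100,140,4)])[:,:,::-1])"
```

```text
[-0.05, -0.07, 2.62, 0.02, 0.05, -0.09]
12.2167 [470.53615892 143.98429629 418.17921609] 0.23151060790927588 [ 0.7985007  -0.44631213 -0.3999873 ]
[[304.91450047 256.66817684]
 [306.58708625 232.49695739]
 [307.70952213 216.2761787 ]] [[238.44063323 254.52443052]]
```

View pics/p8.png

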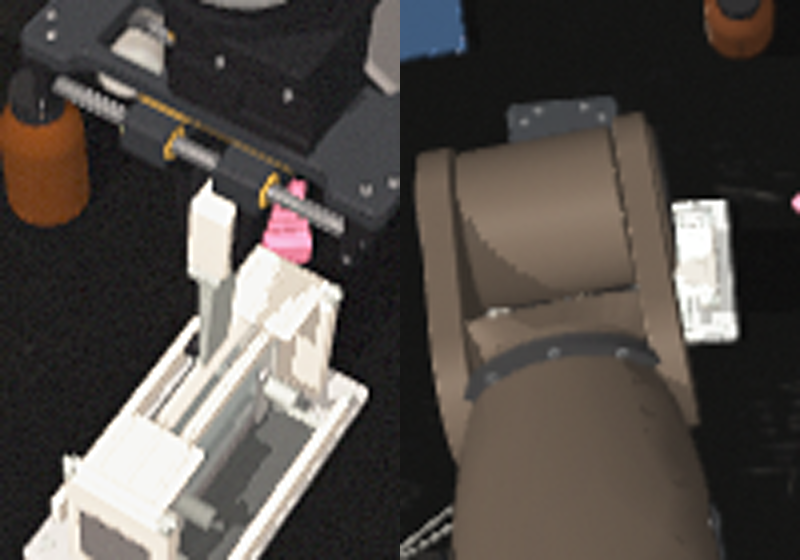

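The blade hangs upright over the gap between the flaps: handle (212,235), tip (210,360). I descend and watch the drag.

Call:
arm_command(steps=[[0,0,0.8,0,0,0],[0,0,1.6,0,0,0],[0,0,2.2,0,0,0],[0,0,2.6,0,0,0],[0,0,3,0,0,0],[0,0,3.4,0,0,0],[0,0,3.8,0,0,0],[0,0,4.2,0,0,0]])

```text
t: 12.98
eef_pos: [470.4, 144.7, 376.4]
tcp_rot: [3.142, -0.0, 0.056]
ft_force: [0.1, -0.8, -1.0]
opening: 0.231
```

Call:
arm_command(steps=[[0,0,0.2,0,0,0],[0,0,0.4,0,0,0],[0,0,0.6,0,0,0],[0,0,0.8,0,0,0]])

```text
t: 13.32
eef_pos: [470.3, 144.7, 368.6]
tcp_rot: [3.142, -0.0, 0.056]
ft_force: [0.9, 0.7, -0.4]
opening: 0.231
```

Call:
arm_command(steps=[[0,0,0.15,0,0,0],[0,0,0.3,0,0,0],[0,0,0.45,0,0,0],[0,0,0.6,0,0,0]])

```text
t: 13.65
eef_pos: [470.3, 144.7, 362.6]
tcp_rot: [3.142, -0.0, 0.056]
ft_force: [-0.6, 0.1, -0.7]
opening: 0.231
```

Call:
arm_command(steps=[[0,0,0.12,0,0,0],[0,0,0.24,0,0,0],[0,0,0.36,0,0,0],[0,0,0.48,0,0,0]])

```text
t: 13.98
eef_pos: [470.3, 144.7, 357.8]
tcp_rot: [3.142, -0.0, 0.056]
ft_force: [0.5, -0.1, -0.5]
opening: 0.229
```

Call:
arm_command(steps=[[0,0,0.12,0,0,0],[0,0,0.24,0,0,0],[0,0,0.36,0,0,0],[0,0,0.48,0,0,0]])

```text
t: 14.32
eef_pos: [470.3, 144.7, 353.0]
tcp_rot: [3.141, -0.0, 0.056]
ft_force: [0.7, -0.5, -0.3]
opening: 0.228
```

Call:
arm_command(steps=[[0,0,0.12,0,0,0],[0,0,0.24,0,0,0],[0,0,0.36,0,0,0],[0,0,0.48,0,0,0]])

```text
t: 14.65
eef_pos: [470.3, 144.7, 348.2]
tcp_rot: [3.142, -0.0, 0.056]
ft_force: [0.4, 0.2, -0.2]
opening: 0.232
```

Call:
arm_command(steps=[[0,0,0.12,0,0,0],[0,0,0.24,0,0,0],[0,0,0.36,0,0,0],[0,0,0.48,0,0,0]])

```text
t: 14.98
eef_pos: [470.3, 144.7, 343.5]
tcp_rot: [3.142, -0.0, 0.056]
ft_force: [0.3, -0.2, 1.7]
opening: 0.228
```

Call:
arm_command(steps=[[0,0,0.12,0,0,0],[0,0,0.24,0,0,0],[0,0,0.36,0,0,0],[0,0,0.48,0,0,0]])

```text
t: 15.32
eef_pos: [470.3, 144.7, 338.7]
tcp_rot: [3.142, -0.0, 0.056]
ft_force: [-0.7, 0.8, 3.7]
opening: 0.235
```

Call:
arm_command(steps=[[0,0,0.12,0,0,0],[0,0,0.24,0,0,0],[0,0,0.36,0,0,0],[0,0,0.48,0,0,0]])

```text
t: 15.65
eef_pos: [470.3, 144.7, 333.9]
tcp_rot: [3.141, -0.0, 0.056]
ft_force: [-0.4, -0.4, 4.1]
opening: 0.225
```

Call:
arm_command(steps=[[0,0,0.12,0,0,0],[0,0,0.24,0,0,0],[0,0,0.36,0,0,0]])

```text
t: 15.9
eef_pos: [470.3, 144.7, 330.3]
tcp_rot: [3.142, -0.0, 0.056]
ft_force: [0.3, -0.1, 3.5]
opening: 0.23
```

Call:
arm_command(steps=[[0,0,0.12,0,0,0],[0,0,0.24,0,0,0],[0,0,0.36,0,0,0]])

```text
t: 16.15
eef_pos: [470.3, 144.7, 326.7]
tcp_rot: [3.142, -0.0, 0.056]
ft_force: [0.7, -0.1, 6.5]
opening: 0.229
```

Call:
arm_command(steps=[[0,0,0,0,0,0],[0,0,0,0,0,0],[0,0,0,0,0,0],[0,0,0,0,0,0],[0,0,0,0,0,0],[0,0,0,0,0,0]])

```text
t: 16.65
eef_pos: [470.3, 144.7, 326.5]
tcp_rot: [3.141, 0.0, 0.056]
ft_force: [1.0, 0.5, -0.3]
opening: 0.23
```

```bash
python3 -c "
from h import *;s=state();print(s)
e=s['eef_pos'];print('depth tip z',e[2]-282.8,'handle top expected scene',(proj('scene',e-[0,0,282.8-132])[0]))
a=read_camera('scene');b=read_camera('top');cv2.imwrite('pics/p9.png',np.hstack([crop(0,a,(302,255),100,140,4),crop(0,b,(240,258),100,140,4)])[:,:,::-1])"
```

```text
{'t': 16.65, 'joints': array([ 1.64185904e-01,  4.10539646e-01,  1.96642171e+00, -8.62330190e-05,
        7.65020930e-01,  1.08740396e-01]), 'qvel': array([-0.00082125, -0.00130299, -0.00086   ,  0.00095941,  0.00100971,
       -0.00123187]), 'tau': array([-9.91508947e-02, -4.92483866e+01, -1.88581073e+01,  2.03404098e-02,
        1.80540592e-01,  1.55180373e-02]), 'eef_pos': array([470.25561678, 144.70405553, 326.54424764]), 'tcp_rot': array([3.14149102e+00, 3.80858991e-04, 5.55077060e-02]), 'ft_force': array([ 1.0427437 ,  0.49995232, -0.30323657]), 'moment': array([ 0.03655301, -0.20748635,  0.05778299]), 'opening': 0.22977253684212487}
depth tip z 43.74424764001708 handle top expected scene [305.61883678 245.45544487]
```

```bash
python3 - <<'E'
from h import *
a=read_camera("scene")[:,:,::-1].astype(float); s0=cv2.imread("pics/scene0.png").astype(float)
d=lambda x,y,w,h:np.abs(a-s0)[y-h:y+h,x-w:x+w].mean().round(1)
print("bottle",d(263,207,9,16),"beaker",d(285,178,8,12),"petri",d(235,373,22,20),"background",d(150,285,20,20))
hinge=lambda sg,yw=.0587:np.array([471.5-sg*84*np.sin(yw),144.5+sg*84*np.cos(yw),111])
# flap corner regions: white at flat free-edge, dark at upright-edge position
for n,y in(("left",187),("right",103)):
    q=proj("scene",[471,y,114])[0].round().astype(int); print(n,q,a[q[1]-1:q[1]+2,q[0]-1:q[0]+2].mean().round())
print(job_done())
E
```

```text
bottle 16.8 beaker 82.2 petri 3.9 background 2.3
left [292 276] 227.0
right [315 249] 143.0
the job is handed in; nothing more can be done
None
```

The job is handed in, with no verdict returned. Both flaps were folded flat and the gauge is held upright between the plates.

**What I did**
- **Flaps:** I pushed both flaps down with the closed fingertips. I met 13 N (right) and 18 N (left) at about 114 mm, and a picture then showed both flat.
- **Gauge:** I lifted the white gauge out of the grey stand with the jaws across its 22 mm thickness. I lowered it into the gap at x 470, y 145 mm, turned 0.056 rad to match the caster.
- **Depth:** Contact began at a tool height of about 345 mm. I stopped at 326.5 mm, which puts the tip about 44 mm above the worktop.

**Last checks**
- **Plate travel:** My estimate is about 1.4 mm from the 18 mm of descent after contact. The drag while pushing was noisy (about 5, 4.4 and 7.4 N with the gauge's weight taken off), which fits 1 to 2 mm. It fell back once the gauge stopped.
- **Grip:** The jaws were still on the handle at 22 mm, and the tool was within 0.001 rad of vertical.

**Not confirmed**
- **No final picture:** The 12-picture limit was reached, so I could not view the end state.
- **Bystanders:** Compared with the first scene picture, the dish matched (3.9). The bottle (16.8) and beaker (82.2) regions had changed. The gripper probably hides the beaker and partly the bottle there, but I did not confirm this. I saw the bottle in place in the last picture that showed it, and the beaker still standing early on; nothing suggested I touched them.
- **Right flap:** The final pixel check read bright on the left flap (227) but only middling on the right (143). The gauge or fingers may shade it.
- **Look-alikes:** The pink and brown gauges stood on their tips at the start and were lying down soon after the first move. I did not reach for them and do not know what tipped them.

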